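Change the tin on the counting carousel and present it

ROBOT

A 7-joint arm with a two-finger parallel gripper is mounted at the origin on the work surface. World frame = base frame: x ahead of the robot, y to its left, z up, the work surface at z = 0. Lengths are in m, angles in rad, forces in N, time in s.
With the tool pointing down it reaches from about 0.425 to 0.875 m from the base axis. Payload 9.9 kg.
Tool frame: the origin (TCP) lies at the very end of the fingers, on their centre line; the grasp point (between the pads) lies 19 mm behind it; z points along the fingers, y is the line along which they close (so a half turn about z gives the same grasp; the last joint's range is limited). The gripper opens to 85 mm and grips with 20 to 120 N. Pads are 22 mm wide; open, the fingers measure 114 mm over their backs; the gripper's body (76 mm by 85 mm) begins 54 mm behind the grasp point. The pads swing forward as they close: fully open they stand 13 mm farther back than shut.
Start: joints at [1.023, 0.576, 0.025, 1.437, -0.015, 1.129, -0.057], TCP at [0.302, -0.604, 0.231] pointing down, gripper open.
Joint ranges: [-2.76, 2.76], [-0.34, 2.15], [-1.52, 1.57], [0.19, 2.46], [-1.09, 4.23], [0.17, 1.99], [-2.82, 2.82]. Speed limits (rad/s): [2.22, 2.22, 3.01, 3.01, 3.14, 3.14, 3.14].

INTERFACE

Orientations are given as a rotation vector (axis times angle).
In Python, from cell import sensors, vision, order gives the robot as it stands. The module is installed in compiled form; this text tells all that it offers.
- The arm moves only by the tool carry_out, never from a script. Its argument "rows" is a list of rows, each a list of 2 entries, a list of its own where there are three numbers: the shift along the tool's x, y, z in m, then the turn about the tool's z in degrees. A call has 1 to 12 rows; each row shifts and turns the commanded pose from where the row before left it, along the tool's axes as they then stand; what a row does not reach is not made up. A row lasts 1/10 s, in which the tool goes at most 50 mm and 8.59 degrees, less where a joint would pass 70% of its speed; a pose out of reach is approached as far as the arm can. A call with a gripper value outside its range is refused whole. "hand" is the finger opening in m, from 0 to 0.0854, set as the call begins (left out, the last holds). The fingers move at their own pace and stop on an object; the grip force is fixed at half the most. Time passes only in rows, so rows that do not move let the fingers close. It gives the time, the measured TCP pose, the force, the opening and the grip force at its end, in the units of the state.
- sensors.sense(): the state, without advancing time (a new reading comes with each control period).
- vision.read_camera(name): name is "side" or "top"; returns the picture (480x640x3 uint8, red, green, blue); there is no depth.
- vision.calibration(name): a dict with "K" (3x3 intrinsics, pixels), "xyz" and "rotation" of the camera in the world. Camera axes: x right, y down, z forward; pixel columns grow to the right and rows downward; lengths in m; the calibration is good to about 2 mm. A picture is of the moment at which its call begins. calibration takes no time and is no camera call.
- order.sign_off(): hands the job in; it is judged then, once.
The state is a dict: "t": time; "joints": joint angles; "joint_vel": joint speeds; "effort": joint torques, N m; "ee_pos": TCP position; "tool_rot": TCP orientation; "wrist_force": force on the tool from outside, world axes, zero at the start; "moment": the same for the moment, N m; "grip_width": opening from 0.0 (shut) to 1.0 (fully open); "grip_force": force on a finger pad.
Only numpy, scipy, OpenCV 4.12 (cv2) and the standard library are available. Lean on these libraries where they do the work, as an engineer would, in place of code of your own. Each camera call takes 0.05 s, during which the arm holds its last target. There are 200 camera calls.

TASK

Swap the two tins: the slotted tin from the white coaster goes into the carousel seat where the tall tin stands now, and the tall tin ends upright in the middle of the coaster. Then turn the carousel until the slotted tin faces front, over the tongue on the foot, and finish holding the turntable itself still there, without letting go. Keep the tins and the coin cup upright, leave the coin cup in its seat and do not disturb the calculator, coin stack or stapler.

Things in the scene. Friction and masses are not known exactly. Their poses are not given: they have to be found in the camera images.
- carousel_base: Fixed dark steel foot of the carousel: disc 130 mm across, 20 mm high, standing on the table. Origin: centre of its underside, on the turning axis. From it a flat tongue, 24 mm wide and 8 mm high with a pointed end, runs out along its own -x to 177 mm from the axis; that direction (roughly towards the robot) is the carousel's front.
- front (a point): The front place: fixed point over the tongue, 78 mm from the turning axis along the foot's -x, 36 mm above the table (at the level of the turntable's top). A seat that faces front is centred here.
- turntable: Plywood disc, 250 mm across, 12 mm thick, turning about the vertical on the foot, at least 2 rad either way from the start; top 36 mm above the table. Turns stiffly (about 0.12 N m of friction, some 1.2 N at the post) and stays where it is left. Origin: on the axis, underside of the disc (24 mm above the table), z up. It carries two seats and an upright grip post.
- seat_left (a point): Centre of one seat on the turntable's top, 78 mm from the axis, 120 degrees round from the post: a low black ring 4 mm high, 70 mm inside, 78 mm outside, open in the middle; a tin stands inside it on the plywood.
- seat_right (a point): Centre of the other, equal seat, 78 mm from the axis, 120 degrees round from the post the other way. Of the two seats one (either) holds the tall tin at the start, the other the coin cup.
- post_grip (a point): Middle of the black round grip of the turntable's post: upright cylinder 24 mm across and 40 mm high, 100 mm from the axis; this point is 110 mm above the table, the top of the grip is at 130 mm. A 12 mm steel rod carries it.
- tall_tin: Closed metal tin with a plain lid, 60 mm across, 110 mm high, 0.2 to 0.4 kg. Starts in one of the seats. Origin: centre of its underside, z up.
- slot_tin: Closed metal tin with a black coin slot in its lid, 60 mm across, 80 mm high, 0.2 to 0.35 kg. Starts on the coaster. Origin: centre of its underside, z up.
- coin_cup: Low open cup of greyish clear plastic with coins in it, 56 mm across, 50 mm high. Stands in the other seat and stays there. Origin: centre of its underside.
- coaster: Fixed square white ceramic coaster, 110 x 110 mm, 5 mm thick. Origin: centre of its underside. The table between coaster and carousel is free to put a tin down for a while.
- calculator: Bystander: grey desk calculator, 135 x 80 x 21 mm. Origin: centre of its underside.
- coin_stack: Bystander: stack of coins that moves as one piece, 26 mm across, 39 mm high. Origin: centre of its underside.
- stapler: Bystander: stapler, 130 x 34 x 52 mm. Origin: centre of its underside.
There are look-alikes about, which are no part of the job. What is shaped like the slot_tin but orange is not meant.

How it is judged:
By the outcome, as a careful person would: the job done as asked, in the order asked, and still so for the second after the job is handed in, while the arm keeps its last pose, push and grip.
It also fails if it takes over 72 s, if anything falls off the work surface, if the arm or the gripper's body presses on something with over 40 N, if the wrist force passes 120 N, or if a joint passes its speed limit or range.

## Working session

There is one attempt and no reset: what is moved stays moved. The work goes in short steps, Python scripts to look and compute and a tool call to move; the robot and the scene stay as the last step left them, time stands still between calls to the robot, and variables do not carry over. Pictures are saved under pics/ and viewed, at most 10 in all, crops included, and the job is handed in when it is done.

Besides the shell and the picture viewer there is one more tool, called after "Request:" in YAML: its name, and indented under it one key for each argument. carry_out: Moves the arm, as the interface text tells. Its arguments: {"type":"object","properties":{"rows":{"type":"array"},"hand":{"type":"number"}},"required":["rows"]}

```bash
mkdir -p pics; cat > h.py <<'E'
import numpy as np, cv2
from cell import sensors, vision, order
from scipy.spatial.transform import Rotation as R
def cam(n):
    c=vision.calibration(n); K=np.array(c["K"]); r=np.array(c["rotation"],float)
    M=r if r.shape==(3,3) else R.from_rotvec(r).as_matrix()
    return K,M,np.array(c["xyz"])
def ray(n,uv,z):
    K,M,p=cam(n); d=M@np.linalg.solve(K,[uv[0],uv[1],1.]); return p+d*(z-p[2])/d[2]
def proj(n,X):
    K,M,p=cam(n); q=K@(M.T@(np.array(X)-p)); return q[:2]/q[2]
def shot(n,f):
    im=vision.read_camera(n); cv2.imwrite(f"pics/{f}.png",im[:,:,::-1]); return im
E
python3 - <<'E'
from h import *
for n in("top","side"):
    shot(n,n+"0"); print(n,vision.calibration(n))
s=sensors.sense(); print(s)
print(R.from_rotvec(s["tool_rot"]).as_matrix().round(3))
E
```

```text
top {'K': array([[569.55869237,   0.        , 320.39460632],
       [  0.        , 569.55869237, 228.59713349],
       [  0.        ,   0.        ,   1.        ]]), 'xyz': array([0.24027092, 0.03941691, 1.50077965]), 'rotation': array([-2.09784772,  2.10885092, -0.23197029])}
side {'K': array([[444.46792329,   0.        , 321.08186281],
       [  0.        , 444.46792329, 238.28181249],
       [  0.        ,   0.        ,   1.        ]]), 'xyz': array([0.38304793, 0.61993522, 0.78637332]), 'rotation': array([-0.38618727,  2.82481502, -1.02376577])}
{'t': 0.1, 'joints': array([ 1.02317885,  0.57645979,  0.02484412,  1.43785578, -0.01500373,
        1.12902549, -0.05651449]), 'joint_vel': array([-0.00150361, -0.00193614,  0.00131415, -0.00260565,  0.00053549,
        0.00088843, -0.0004739 ]), 'effort': array([ 6.29475559e-03, -7.67289591e+01,  2.25721121e+00, -2.86606514e+01,
        1.57255994e-02,  8.52158671e-03, -1.89702189e-05]), 'ee_pos': array([ 0.30178572, -0.6032962 ,  0.23050971]), 'tool_rot': array([-3.05602115e+00, -7.21732912e-01,  6.79402871e-04]), 'wrist_force': array([-0.84624779,  1.01828127,  0.468916  ]), 'moment': array([-0.0080207 ,  0.00314801,  0.01415777]), 'grip_force': 0.0, 'grip_width': 1.0045176558297333}
[[ 0.894  0.447 -0.001]
 [ 0.447 -0.894  0.001]
 [-0.    -0.002 -1.   ]]
```

View pics/top0.png

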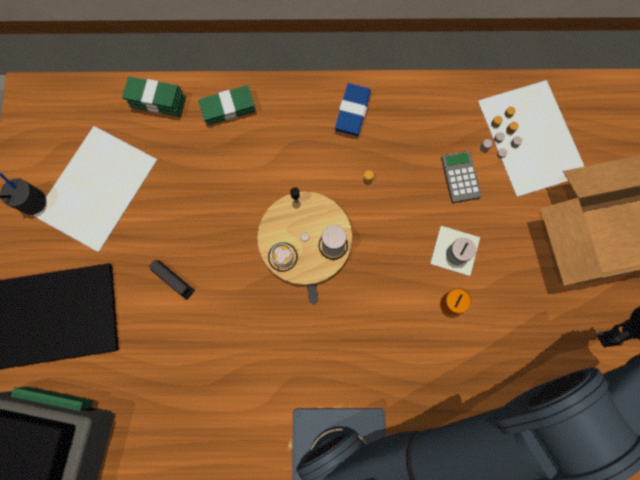

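View pics/side0.png

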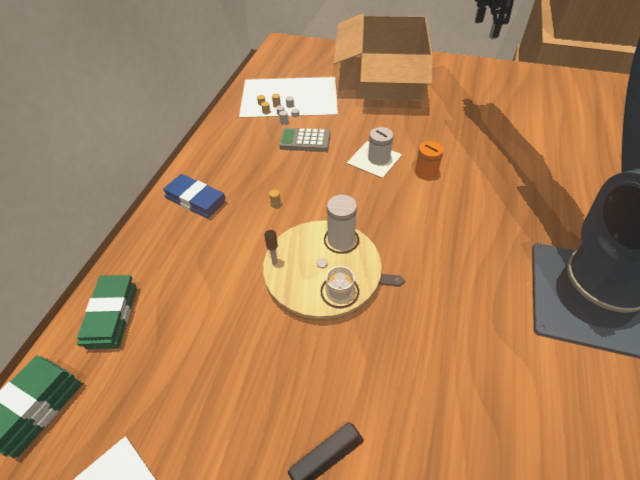

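The top view shows the carousel centre at (305,238), tall tin lid (334,238), post (295,193), cup (283,256), tongue tip (313,303), slotted tin (461,250) on the coaster (455,250), orange decoy (458,301), coin stack (369,176). The side view agrees: tall tin lid (342,205), slotted lid (381,135).

```bash
python3 - <<'E'
from h import *
im=cv2.imread("pics/top0.png"); hsv=cv2.cvtColor(im,cv2.COLOR_BGR2HSV)
for p in [(334,238),(458,258),(444,238),(290,225),(283,256),(313,290)]: print(p,hsv[p[1],p[0]])
def blob(m,c,r):
    k=np.zeros(m.shape,np.uint8); cv2.circle(k,c,r,255,-1); m=cv2.bitwise_and(m,k)
    cs,_=cv2.findContours(m,cv2.RETR_EXTERNAL,cv2.CHAIN_APPROX_NONE); return max(cs,key=cv2.contourArea)
wh=cv2.inRange(hsv,(0,0,120),(179,70,255))
c=blob(wh,(455,250),36); h=cv2.convexHull(c); rr=cv2.minAreaRect(h); print("coaster",rr,ray("top",rr[0],.005), [ray("top",q,.005)[:2].round(4) for q in cv2.boxPoints(rr)])
ye=cv2.inRange(hsv,(12,60,120),(30,200,255)); c=blob(ye,(305,238),52); e=cv2.fitEllipse(cv2.convexHull(c)); print("disc",e,ray("top",e[0],.036))
for nm,c0,r,z in(("tall",(334,236),17,.11+.036),("slot",(461,248),17,.085)):
    m=cv2.inRange(hsv,(0,0,90),(179,70,205)); c=blob(m,c0,r); print(nm,cv2.minEnclosingCircle(c),cv2.boundingRect(c))
for a,uv,z in(("tall",(334,237),.146),("slot",(461,250),.085),("post",(295,193),.13),("cup",(283,255),.06),("tip",(313,303),.008),("coins",(369,175),.039),("cal",(461,177),.02),("orange",(458,301),.08)): print(a,ray("top",uv,z).round(4))
a=cv2.resize(im[160:310,250:350],None,fx=4,fy=4,interpolation=cv2.INTER_CUBIC);b=cv2.resize(im[160:310,400:500],None,fx=4,fy=4,interpolation=cv2.INTER_CUBIC)
cv2.imwrite("pics/crop0.png",np.hstack([a,b]))
E
```

```text
(334, 238) [ 10  36 205]
(458, 258) [ 10  36 163]
(444, 238) [ 30  23 209]
(290, 225) [ 17 131 205]
(283, 256) [ 10  31 209]
(313, 290) [ 4 26 77]
coaster ((454.8868103027344, 250.39622497558594), (42.032325744628906, 40.38400650024414), 15.945395469665527) [ 0.51576337 -0.31690591  0.005     ] [array([ 0.4794, -0.2465]), array([ 0.5849, -0.2814]), array([ 0.5526, -0.388 ]), array([ 0.448 , -0.3518])]
disc ((305.0018005371094, 238.01132202148438), (103.82606506347656, 103.88983917236328), 81.64570617675781) [0.54523815 0.08205567 0.036     ]
tall ((333.49468994140625, 237.03192138671875), 12.532232284545898) (321, 225, 25, 24)
slot ((461.3773498535156, 249.20755004882812), 16.810836791992188) (445, 236, 33, 30)
tall [0.5245 0.0084 0.146 ]
slot [ 0.502  -0.3133  0.085 ]
post [0.6408 0.1045 0.13  ]
cup [0.496  0.1378 0.06  ]
tip [0.3777 0.0618 0.008 ]
coins [ 0.7166 -0.0899  0.039 ]
cal [ 0.7157 -0.3415  0.02  ]
orange [ 0.3742 -0.2995  0.08  ]
```

View pics/crop0.png

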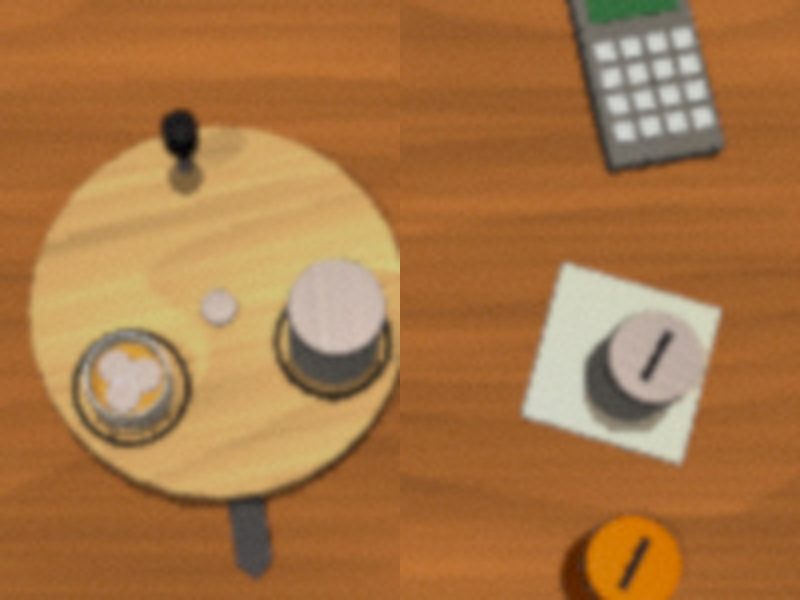

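The crop shows the tall tin lid at about (334,236.5), the disc centre near (305,238), and the tongue tip at (314,304). These match the given radii (78 mm, 100 mm and 177 mm) to within about 5 mm, so I'm setting out.

Request:
carry_out:
  rows:
    - [[0,0,-0.005],6.65]
    - [[0,0,-0.005],6.65]
    - [[0,0,0],6.65]
    - [[0,0,0],6.65]
    - [[0.015,-0.043,0],0]
    - [[0.015,-0.043,0],0]
    - [[0.015,-0.043,0],0]
    - [[0.015,-0.043,0],0]
    - [[0.015,-0.043,0],0]
    - [[0.015,-0.043,0],0]
    - [[0.015,-0.043,0],0]
    - [[0.015,-0.043,0],0]
  hand: 0.085

```text
t: 1.3
ee_pos: [0.4223, -0.2579, 0.2412]
tool_rot: [-3.141, 0.001, 0.0]
wrist_force: [1.3, -0.2, -0.2]
grip_width: 0.995
grip_force: 0.0
```

```bash
python3 - <<'E'
from h import *
im=cv2.imread("pics/top0.png"); hsv=cv2.cvtColor(im,cv2.COLOR_BGR2HSV)
# disc: yellow vs. redder table -> hue histogram
print("table",hsv[300,250],hsv[180,330],"disc",hsv[215,310],hsv[270,310])
m=cv2.inRange(hsv,(14,60,100),(40,255,255)); k=np.zeros_like(m); cv2.circle(k,(305,238),60,255,-1); m&=k
m=cv2.morphologyEx(m,cv2.MORPH_OPEN,np.ones((3,3)))
c=max(cv2.findContours(m,0,1)[0],key=cv2.contourArea); h=cv2.convexHull(c); e=cv2.fitEllipse(h); print(e,ray("top",e[0],.036))
# side view
im=cv2.imread("pics/side0.png"); hsv=cv2.cvtColor(im,cv2.COLOR_BGR2HSV)
m=cv2.inRange(hsv,(14,60,100),(40,255,255)); k=np.zeros_like(m); cv2.circle(k,(322,266),75,255,-1); m&=k
m=cv2.morphologyEx(m,cv2.MORPH_OPEN,np.ones((3,3)))
c=max(cv2.findContours(m,0,1)[0],key=cv2.contourArea);h=cv2.convexHull(c)[:,0]
P=np.array([ray("side",q,.036)[:2] for q in h]).astype(np.float32); print(cv2.minEnclosingCircle(P))
print("side tall",ray("side",(341.5,206),.146),"slot",ray("side",(381,136.5),.085),"post",ray("side",(271.5,234),.13),"tip",ray("side",(404,281),.008))
im=cv2.imread("pics/side0.png")
a=cv2.resize(im[190:320,240:415],None,fx=4,fy=4,interpolation=cv2.INTER_CUBIC);cv2.imwrite("pics/crop1.png",a)
s=sensors.sense();print(s["ee_pos"],s["tool_rot"])
E
```

```text
table [ 14 183 159] [ 13 184 165] disc [ 18 129 205] [ 18 129 196]
((305.0089416503906, 234.7504425048828), (99.91724395751953, 111.50448608398438), 3.5676486492156982) [0.55399696 0.08204558 0.036     ]
((0.5597273707389832, 0.050948645919561386), 0.18017534911632538)
side tall [0.52590855 0.01496165 0.146     ] slot [ 0.50311991 -0.30621872  0.085     ] post [0.6424978  0.10845246 0.13      ] tip [0.37544961 0.06354097 0.008     ]
[ 0.42225712 -0.25785663  0.24117237] [-3.14143717e+00  6.82210563e-04  3.99966707e-04]
```

View pics/crop1.png

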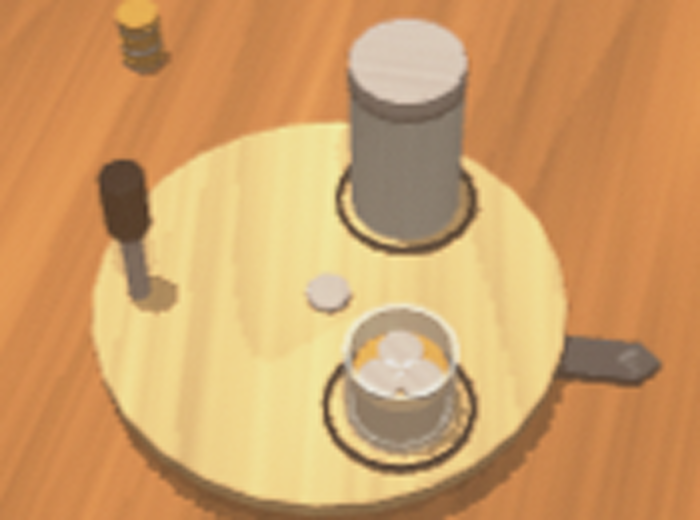

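The side crop puts the tall tin lid at (342,205.5), its ring at (341.75,238.25), the cup ring at (340,291.25), the post top at (270.75,233.25) and the tongue tip at (405,281.75). My disc mask leaked into the table, so I'm redoing it by saturation.

```bash
python3 - <<'E'
from h import *
for n,c0,r in(("top",(305,238),60),("side",(322,266),80)):
    im=cv2.imread(f"pics/{n}0.png"); hsv=cv2.cvtColor(cv2.GaussianBlur(im,(3,3),0),cv2.COLOR_BGR2HSV)
    m=cv2.inRange(hsv,(14,50,150),(35,158,255)); k=np.zeros_like(m); cv2.circle(k,c0,r,255,-1); m&=k
    m=cv2.morphologyEx(m,cv2.MORPH_OPEN,np.ones((5,5)))
    c=max(cv2.findContours(m,0,1)[0],key=cv2.contourArea); h=cv2.convexHull(c)[:,0]
    P=np.array([ray(n,q,.036)[:2] for q in h]); A=np.c_[2*P,np.ones(len(P))]; x=np.linalg.lstsq(A,(P**2).sum(1),rcond=None)[0]
    print(n,"disc",x[:2],np.sqrt(x[2]+x[0]**2+x[1]**2))
for nm,u,v,z in(("tall",(334.2,236.5),(342,205.5),.146),("ring",(333.2,245.7),(341.75,238.25),.04),("cupring",(282.6,256.5),(340,291.25),.04),("post",(295.2,190.2),(270.75,233.25),.13),("tip",(314,304),(405,281.75),.008),("slot",(463.7,249),(381,136.5),.085)):
    print(nm,ray("top",u,z)[:2].round(4),ray("side",v,z)[:2].round(4))
E
```

```text
top disc [0.54924729 0.08383447] 0.12481846252611309
side disc [0.55596756 0.06469043] 0.14196551135807361
tall [0.5257 0.0079] [0.5253 0.0134]
ring [0.5235 0.0083] [0.5248 0.0098]
cupring [0.4956 0.1402] [0.4943 0.1442]
post [0.6481 0.104 ] [0.6446 0.107 ]
tip [0.3751 0.0592] [0.3731 0.0649]
slot [ 0.5045 -0.3203] [ 0.5031 -0.3062]
```

Request:
carry_out:
  rows:
    - [[0.016,-0.045,0],0]
    - [[0.017,-0.045,0],0]
    - [[0.017,-0.045,0],0]
    - [[0.017,-0.045,0],0]
    - [[0.017,-0.045,0],0]
    - [[0.017,-0.043,0],0]
    - [[0,0,0],0]

```text
t: 2.0
ee_pos: [0.5248, 0.0157, 0.2409]
tool_rot: [-3.138, -0.014, -0.001]
wrist_force: [0.1, -0.7, -0.6]
grip_width: 1.0
grip_force: 0.0
```

Request:
carry_out:
  rows:
    - [[0.001,0.006,0],0]
    - [[0,0,0.035],0]
    - [[0,0,0.04],0]
    - [[0,0,0.04],0]
    - [[0,0,0.03],0]
    - [[0,0,0],0]

```text
t: 2.6
ee_pos: [0.5213, -0.0003, 0.0931]
tool_rot: [3.14, -0.005, -0.011]
wrist_force: [-0.3, 0.8, 0.2]
grip_width: 0.995
grip_force: 0.0
```

Request:
carry_out:
  rows:
    - [[0,0,0],0]
    - [[0,0,0],0]
    - [[0,0,0],0]
    - [[0,0,0],0]
    - [[0,0,0],0]
    - [[0,0,0],0]
  hand: 0.045

```text
t: 3.2
ee_pos: [0.5256, 0.002, 0.0982]
tool_rot: [-3.142, 0.001, -0.006]
wrist_force: [0.6, 1.8, 8.5]
grip_width: 0.694
grip_force: 62.8
```

```bash
python3 - <<'E'
from h import *
a=shot("side","s1"); s=sensors.sense(); print(s["grip_width"],s["grip_force"],s["wrist_force"])
im=cv2.imread("pics/side0.png")[100:200,330:460]; b=a[150:300,250:420,::-1]
x=cv2.resize(im,(390,300),interpolation=cv2.INTER_CUBIC); y=cv2.resize(b,(340,300),interpolation=cv2.INTER_CUBIC)
cv2.imwrite("pics/c2.png",np.hstack([x,y]))
E
```

```text
0.6958524989259544 62.79226988554001 [-0.5182394  0.0466555  8.2730442]
```

View pics/c2.png

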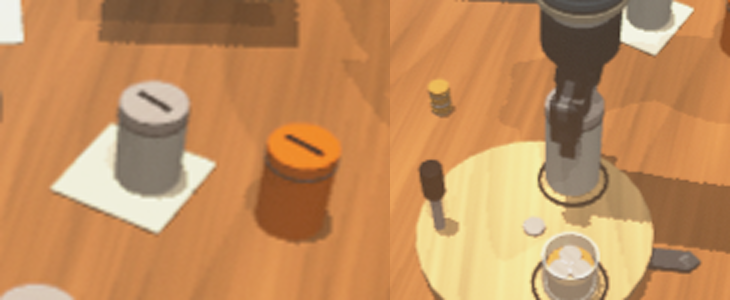

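The left crop shows the slotted lid at side pixel (381.3,135.3). The right crop shows the tall tin gripped in its ring. Next I lift it and set it down on the free table between the carousel and the coaster.

Request:
carry_out:
  rows:
    - [[0,0,-0.015],0]
    - [[0,0,-0.025],0]
    - [[0,0,-0.02],0]
    - [[0,0.02,0],0]
    - [[-0.003,0.035,0],0]
    - [[-0.004,0.04,0],0]
    - [[-0.004,0.04,0],0]
    - [[-0.004,0.02,0],0]
    - [[0,0,0.03],0]
    - [[0,0,0.03],0]
    - [[0,0,0.02],0]
    - [[0,0,0],0]

```text
t: 4.45
ee_pos: [0.5075, -0.1528, 0.0747]
tool_rot: [-3.141, 0.001, 0.006]
wrist_force: [-0.5, -0.2, -2.3]
grip_width: 0.698
grip_force: 64.3
```

Request:
carry_out:
  rows:
    - [[0,0,0],0]
    - [[0,0,0],0]
    - [[0,0,0],0]

```text
t: 4.75
ee_pos: [0.5099, -0.153, 0.0776]
tool_rot: [3.141, -0.001, 0.003]
wrist_force: [-0.1, 0.8, -2.8]
grip_width: 0.694
grip_force: 64.3
```

```bash
python3 - <<'E'
from h import *
s=sensors.sense(); print(s["ee_pos"],s["wrist_force"])
print(ray("side",(381.3,135.3),.085), ray("top",(463.75,249.2),.085))
a=shot("top","t2"); b=shot("side","s2")
cv2.imwrite("pics/c3.png",np.hstack([cv2.resize(a[150:320,240:420,::-1],(360,340),interpolation=cv2.INTER_CUBIC),cv2.resize(b[80:300,260:460,::-1],(400,440),interpolation=cv2.INTER_CUBIC)[:340]]))
E
```

```text
[ 0.50993265 -0.15299625  0.07763257] [-0.10946669  0.84739668 -2.8258535 ]
[ 0.5033278  -0.31126414  0.085     ] [ 0.50397759 -0.32039608  0.085     ]
```

View pics/c3.png

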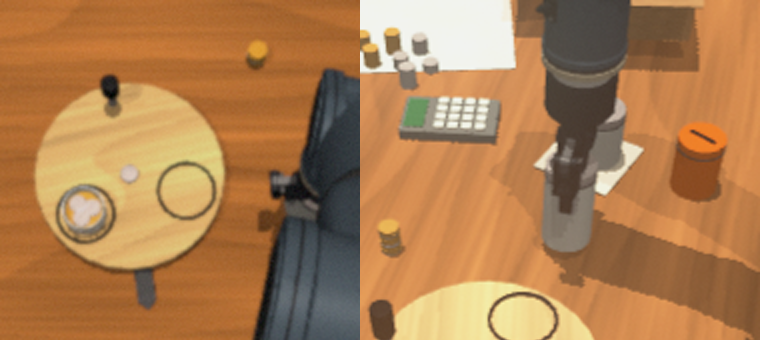

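The top crop shows the empty ring at pixel (333.25,245.25), unchanged. The side crop shows the tin hanging upright just above the table.

Request:
carry_out:
  rows:
    - [[0,0,0.008],0]
    - [[0,0,0.006],0]
    - [[0,0,0],0]
    - [[0,0,0],0]

```text
t: 5.25
ee_pos: [0.5089, -0.1528, 0.0618]
tool_rot: [-3.141, 0.001, 0.002]
wrist_force: [-1.0, 0.1, -2.6]
grip_width: 0.692
grip_force: 64.4
```

Request:
carry_out:
  rows:
    - [[0,0,0.002],0]
    - [[0,0,0.001],0]
    - [[0,0,0],0]
    - [[0,0,0],0]

```text
t: 5.65
ee_pos: [0.5097, -0.1523, 0.0603]
tool_rot: [-3.141, 0.0, -0.002]
wrist_force: [-3.0, 4.2, 13.3]
grip_width: 0.689
grip_force: 62.7
```

Request:
carry_out:
  rows:
    - [[0,0,0],0]
    - [[0,0,0],0]
    - [[0,0,0],0]
    - [[0,0,0],0]
    - [[0,0,-0.03],0]
    - [[0,0,-0.04],0]
    - [[0,0,-0.04],0]
    - [[0,0.02,0],0]
    - [[-0.002,0.045,0],0]
    - [[-0.002,0.045,0],0]
    - [[-0.002,0.035,0],0]
    - [[0,0.018,0],0]
  hand: 0.085

```text
t: 6.85
ee_pos: [0.5018, -0.3197, 0.1692]
tool_rot: [3.14, -0.007, -0.001]
wrist_force: [-0.8, 1.2, 0.1]
grip_width: 0.997
grip_force: 0.0
```

Request:
carry_out:
  rows:
    - [[0,0,0.02],0]
    - [[0,0,0.02],0]
    - [[0,0,0],0]
    - [[0,0,0],0]
    - [[0,0,0],0]

```text
t: 7.35
ee_pos: [0.5038, -0.3156, 0.1303]
tool_rot: [3.141, 0.0, 0.002]
wrist_force: [-0.5, -0.5, 0.3]
grip_width: 0.995
grip_force: 0.0
```

```bash
python3 - <<'E'
from h import *
s=sensors.sense(); print(s["ee_pos"],s["wrist_force"])
b=shot("side","s3")
cv2.imwrite("pics/c4.png",cv2.resize(b[80:230,310:470,::-1],(640,600),interpolation=cv2.INTER_CUBIC))
E
```

```text
[ 0.50379266 -0.31561176  0.13026882] [-0.46457233 -0.49522392  0.31692618]
```

View pics/c4.png

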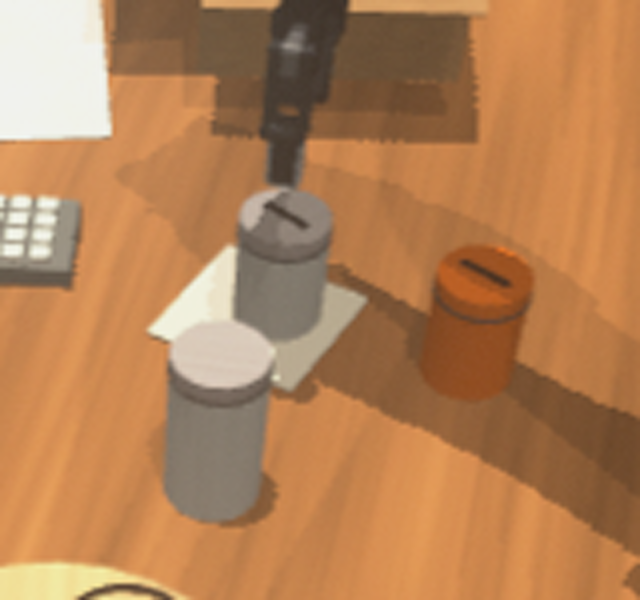

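The tall tin stands upright, with its lid at (365.5,168.5). The fingers are lined up over the slotted tin, whose lid is at (381.25,135.5), so I'm going down to grasp it.

Request:
carry_out:
  rows:
    - [[0,0,0.025],0]
    - [[0,0,0.03],0]
    - [[0,0,0.025],0]
    - [[0,0,0.01],0]
    - [[0,0,0],0]
    - [[0,0,0],0]

```text
t: 8.0
ee_pos: [0.5038, -0.3162, 0.0405]
tool_rot: [3.141, -0.001, 0.002]
wrist_force: [-0.9, -0.1, 0.3]
grip_width: 0.991
grip_force: 0.0
```

Request:
carry_out:
  rows:
    - [[0,0,0],0]
    - [[0,0,0],0]
    - [[0,0,0],0]
    - [[0,0,0],0]
    - [[0,0,0],0]
    - [[0,0,0],0]
  hand: 0.045

```text
t: 8.6
ee_pos: [0.5039, -0.3165, 0.0409]
tool_rot: [3.14, -0.001, 0.004]
wrist_force: [-0.2, -0.4, 8.3]
grip_width: 0.693
grip_force: 63.2
```

```bash
python3 - <<'E'
from h import *
print("tall now",ray("side",(365.5,168.5),.11))
E
```

```text
tall now [ 0.51037739 -0.14838274  0.11      ]
```

Request:
carry_out:
  rows:
    - [[0,0,-0.02],0]
    - [[0,0,-0.04],0]
    - [[0,0,-0.04],0]
    - [[0,0,-0.04],0]
    - [[0,-0.02,0],0]
    - [[0.003,-0.04,0],0]
    - [[0.003,-0.045,0],0]
    - [[0.003,-0.045,0],0]
    - [[0.003,-0.045,0],0]
    - [[0.003,-0.045,0],0]
    - [[0.003,-0.045,0],0]
    - [[0.0025,-0.0395,0],0]

```text
t: 9.8
ee_pos: [0.5234, 0.0112, 0.1798]
tool_rot: [-3.141, -0.001, -0.001]
wrist_force: [1.0, 0.1, -2.4]
grip_width: 0.69
grip_force: 65.5
```

Request:
carry_out:
  rows:
    - [[0,0,0.03],0]
    - [[0,0,0.03],0]
    - [[0,0,0.025],0]
    - [[0,0,0],0]
    - [[0,0,0],0]
    - [[0,0,0],0]

```text
t: 10.4
ee_pos: [0.5246, 0.0086, 0.0958]
tool_rot: [-3.141, 0.001, -0.003]
wrist_force: [0.1, -0.4, -2.8]
grip_width: 0.687
grip_force: 65.6
```

```bash
python3 - <<'E'
from h import *
s=sensors.sense(); print(s["ee_pos"],s["wrist_force"])
b=shot("side","s4")
cv2.imwrite("pics/c5.png",cv2.resize(b[150:310,260:430,::-1],(637,600),interpolation=cv2.INTER_CUBIC))
E
```

```text
[0.52460795 0.00861706 0.0957635 ] [ 0.14858112 -0.37684229 -2.83375949]
```

View pics/c5.png

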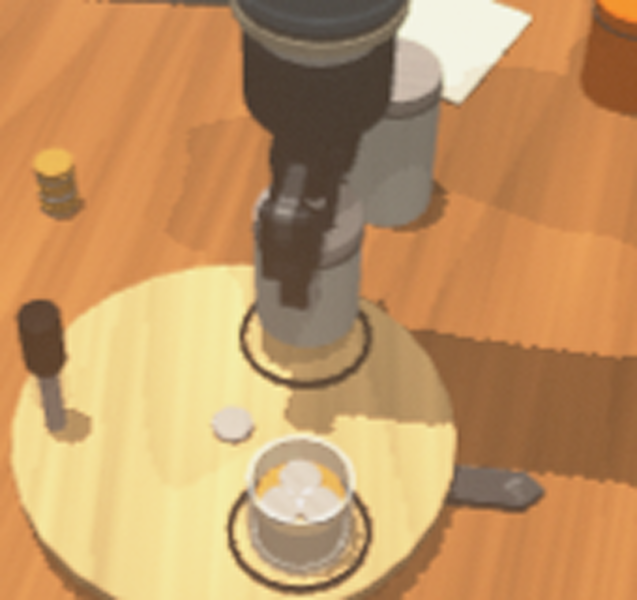

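```bash
python3 - <<'E'
from h import *
f=lambda X:((proj("side",X)-[260,150])*3.75).round(1)
print("tin front predicted",f((.5246,.0386,.06)),"seen ~347"); 
for y in(.004,.008,.012): print(y,"ring front/back",f((.5245,y+.039,.04)),f((.5245,y-.039,.04)))
for v in(385,): print(ray("side",(260+306/3.75,150+v/3.75),.04), ray("side",(260+309/3.75,150+347/3.75),.06))
E
```

```text
tin front predicted [295. 346.] seen ~347
0.004 ring front/back [292.8 374. ] [325.5 275.8]
0.008 ring front/back [291.1 379.3] [323.9 280.6]
0.012 ring front/back [289.3 384.6] [322.3 285.5]
[0.51527489 0.04877618 0.04      ] [0.51680517 0.03725585 0.06      ]
```

The side crop shows the tin's lower edge at row 347 and the ring's front edge at row 385. That puts the ring about 2.5 mm farther to +y than the tin, so I correct that and lower it.

Request:
carry_out:
  rows:
    - [[0,-0.0025,0],0]
    - [[0,0,0.01],0]
    - [[0,0,0.01],0]
    - [[0,0,0.003],0]
    - [[0,0,0.001],0]
    - [[0,0,0],0]
    - [[0,0,0],0]

```text
t: 11.15
ee_pos: [0.525, 0.0111, 0.0718]
tool_rot: [3.141, -0.0, 0.005]
wrist_force: [-4.1, 0.2, 24.8]
grip_width: 0.689
grip_force: 68.3
```

Request:
carry_out:
  rows:
    - [[0,0,0],0]
    - [[0,0,0],0]
    - [[0,0,0],0]
    - [[0,0,0],0]
    - [[0,0,-0.03],0]
    - [[0,0,-0.04],0]
    - [[0,0,-0.03],0]
    - [[-0.003,0.03,0],0]
    - [[-0.004,0.045,0],0]
    - [[-0.004,0.045,0],0]
    - [[-0.004,0.0435,0],0]
    - [[0,0,0],0]
  hand: 0.085

```text
t: 12.35
ee_pos: [0.507, -0.1595, 0.1701]
tool_rot: [3.138, -0.015, -0.001]
wrist_force: [-0.0, 0.0, -0.3]
grip_width: 0.994
grip_force: 0.0
```

Request:
carry_out:
  rows:
    - [[0,0,0],0]
    - [[0,0,0.03],0]
    - [[0,0,0.03],0]
    - [[0,0,0.03],0]
    - [[0,0,0.018],0]
    - [[0,0,0],0]
    - [[0,0,0],0]

```text
t: 13.05
ee_pos: [0.509, -0.151, 0.0625]
tool_rot: [-3.141, -0.002, 0.001]
wrist_force: [-0.0, -0.2, 0.3]
grip_width: 0.995
grip_force: 0.0
```

```bash
python3 - <<'E'
from h import *
print("coaster corners top", [ray("top",q,.005)[:2].round(4) for q in ((400+164/4,160+262/4),(400+322/4,160+310/4),(400+283/4,160+465/4),(400+122/4,160+415/4))])
print("side",[ray("side",q,.005)[:2].round(4) for q in ((330+115/3,100+122/3),(330+52/3,100+188/3),(330+160/3,100+233/3),(330+216/3,100+163/3))])
a=shot("top","t5"); b=shot("side","s5")
cv2.imwrite("pics/c6.png",np.hstack([cv2.resize(a[160:320,240:360,::-1],(375,500),interpolation=cv2.INTER_CUBIC),cv2.resize(b[100:300,250:420,::-1],(425,500),interpolation=cv2.INTER_CUBIC)]))
E
```

```text
coaster corners top [array([ 0.5841, -0.2834]), array([ 0.5505, -0.3875]), array([ 0.4462, -0.3548]), array([ 0.4801, -0.2502])]
side [array([ 0.5475, -0.3844]), array([ 0.582 , -0.2782]), array([ 0.4782, -0.2446]), array([ 0.4469, -0.3493])]
```

View pics/c6.png

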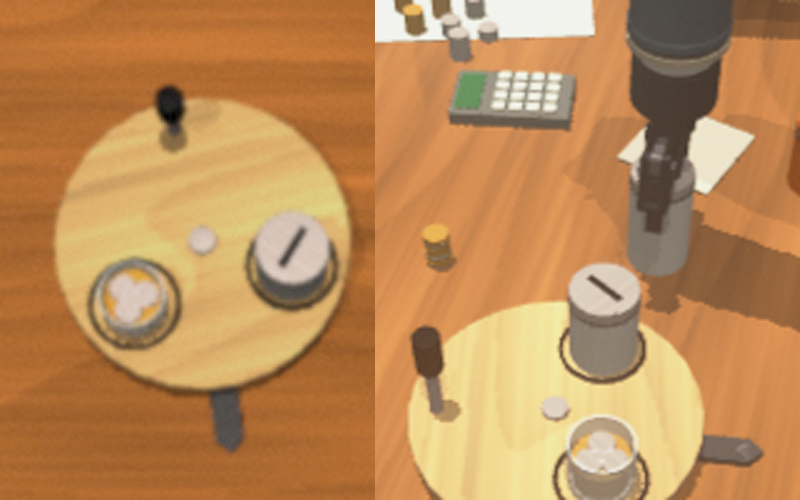

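Both crops show the slotted tin standing upright inside its ring, top lid at about (334,240), with the cup and post unmoved. The gripper is around the tall tin. The coaster centre is about (0.5145, -0.317).

Request:
carry_out:
  rows:
    - [[0,0,0],0]
    - [[0,0,0],0]
    - [[0,0,0],0]
    - [[0,0,0],0]
    - [[0,0,0],0]
    - [[0,0,0],0]
  hand: 0.045

```text
t: 13.75
ee_pos: [0.5093, -0.1521, 0.0634]
tool_rot: [3.142, -0.001, 0.003]
wrist_force: [-0.1, 1.3, 7.7]
grip_width: 0.69
grip_force: 62.6
```

Request:
carry_out:
  rows:
    - [[0,0,-0.015],0]
    - [[0,0,-0.02],0]
    - [[0,0,-0.015],0]
    - [[0.001,0.02,0],0]
    - [[0.001,0.035,0],0]
    - [[0.001,0.04,0],0]
    - [[0.001,0.04,0],0]
    - [[0,0.03,0],0]
    - [[0,0,0.02],0]
    - [[0,0,0.01],0]
    - [[0,0,0],0]
    - [[0,0,0],0]

```text
t: 14.95
ee_pos: [0.5128, -0.3161, 0.0824]
tool_rot: [-3.141, -0.002, 0.001]
wrist_force: [1.1, -0.8, -2.1]
grip_width: 0.694
grip_force: 65.3
```

Request:
carry_out:
  rows:
    - [[0,0,0.003],0]
    - [[0,0,0],0]
    - [[0,0,0],0]
    - [[0,0,0],0]

```text
t: 15.35
ee_pos: [0.5128, -0.3172, 0.0796]
tool_rot: [3.141, -0.0, 0.001]
wrist_force: [-0.3, 0.0, -2.8]
grip_width: 0.686
grip_force: 65.3
```

Request:
carry_out:
  rows:
    - [[0.001,0,0.005],0]
    - [[0,0,0.005],0]
    - [[0,0,0.002],0]
    - [[0,0,0.001],0]
    - [[0,0,0],0]
    - [[0,0,0],0]

```text
t: 15.95
ee_pos: [0.5142, -0.3172, 0.0684]
tool_rot: [3.141, -0.001, 0.003]
wrist_force: [-5.8, 4.7, 24.0]
grip_width: 0.689
grip_force: 67.6
```

Request:
carry_out:
  rows:
    - [[0,0,0],0]
    - [[0,0,0],0]
    - [[0,0,0],0]
    - [[0,0,0],0]
    - [[0,0,-0.03],0]
    - [[0,0,-0.04],0]
    - [[0,0,-0.04],0]
    - [[0.007,-0.023,0],0]
    - [[0.013,-0.042,0],0]
    - [[0.013,-0.042,0],0]
    - [[0.013,-0.042,0],0]
    - [[0.013,-0.042,0],0]
  hand: 0.085

```text
t: 17.15
ee_pos: [0.5729, -0.1247, 0.1762]
tool_rot: [-3.142, 0.001, 0.0]
wrist_force: [-0.5, -0.4, 0.9]
grip_width: 0.995
grip_force: 0.0
```

Request:
carry_out:
  rows:
    - [[0.013,-0.042,0],0]
    - [[0.013,-0.042,0],0]
    - [[0.013,-0.042,0],0]
    - [[0.013,-0.042,0],0]
    - [[0.013,-0.042,0],0]
    - [[0.008,-0.022,0],0]
    - [[0,0,0],-7]
    - [[0,0,0],-7]
    - [[0,0,0],-6]
    - [[0,0,0],0]
    - [[0,0,0],0]

```text
t: 18.25
ee_pos: [0.6458, 0.1055, 0.1761]
tool_rot: [-3.095, -0.54, 0.001]
wrist_force: [-1.1, 0.3, 0.1]
grip_width: 0.994
grip_force: 0.0
```

```bash
python3 - <<'E'
from h import *
s=sensors.sense(); print(s["ee_pos"],s["joints"],R.from_rotvec(s["tool_rot"]).as_matrix()[:2,0])
a=shot("top","t6"); b=shot("side","s6")
cv2.imwrite("pics/c7.png",np.hstack([cv2.resize(a[190:310,400:500,::-1],(400,480),interpolation=cv2.INTER_CUBIC),cv2.resize(b[90:330,240:440,::-1],(400,480),interpolation=cv2.INTER_CUBIC)]))
E
```

```text
[0.64575025 0.10547092 0.17605695] [-0.15875744  0.59186034 -0.12451459  1.5649281   0.08268439  0.99032492
 -1.53328763] [0.94100428 0.3383945 ]
```

View pics/c7.png

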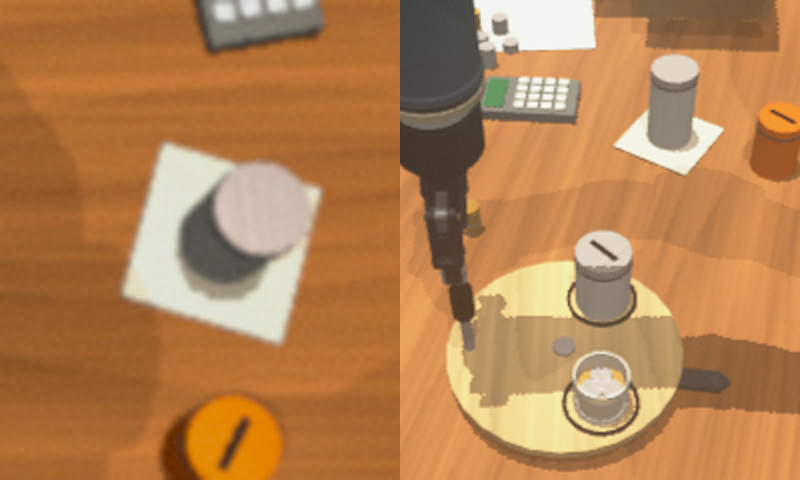

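The left crop shows the tall tin standing at the middle of the coaster. The right crop shows the open fingers straddling the post. Next I descend and grip the post.

Request:
carry_out:
  rows:
    - [[0,0,0.03],0]
    - [[0,0,0.03],0]
    - [[0,0,0.025],0]
    - [[0,0,0],0]
    - [[0,0,0],0]

```text
t: 18.85
ee_pos: [0.6459, 0.1057, 0.0916]
tool_rot: [3.094, 0.544, -0.001]
wrist_force: [0.1, -0.4, 1.0]
grip_width: 0.993
grip_force: 0.0
```

Request:
carry_out:
  rows:
    - [[0,0,0],0]
    - [[0,0,0],0]
    - [[0,0,0],0]
    - [[0,0,0],0]
    - [[0,0,0],0]
    - [[0,0,0],0]
    - [[0,0,0],0]
    - [[0,0,0],0]
    - [[0,0,0],0]
  hand: 0.01

```text
t: 19.75
ee_pos: [0.646, 0.1059, 0.0921]
tool_rot: [-3.094, -0.545, -0.001]
wrist_force: [-1.8, -0.8, 4.8]
grip_width: 0.268
grip_force: 58.5
```

```bash
cat > arc.py <<'E'
from h import *
# rows (tool frame) for an arc of D deg (ccw +) about axis C, from tcp p and yaw, n rows; tool shift is applied in frame before the turn
def arc(D,n,C=(.549,.084)):
    s=sensors.sense(); p=s["ee_pos"][:2]-C; X=R.from_rotvec(s["tool_rot"]).as_matrix()[:2,0]; yaw=np.arctan2(X[1],X[0])
    print("r",np.hypot(*p),"ang",np.degrees(np.arctan2(p[1],p[0])),"yaw",np.degrees(yaw),"force",s["wrist_force"].round(1),"grip",s["grip_width"],s["grip_force"],"j7",s["joints"][6])
    d=np.radians(D/n); A=np.array([[np.cos(d),-np.sin(d)],[np.sin(d),np.cos(d)]]); v=A@p-p
    c,q=np.cos(yaw),np.sin(yaw); T=np.array([[c,q],[q,-c]]) # columns tool x,y
    print("row shift",(T.T@v).round(5),"turn",-D/n)
E
python3 -c "
from arc import *
arc(-65,13)"
```

```text
r 0.09947817480354214 ang 12.736204837903793 yaw 19.97211429331768 force [-1.8 -0.8  4.8] grip 0.2676213152369447 58.45623850822449 j7 -1.547337827395693
row shift [-0.00147  0.00855] turn 5.0
```

Request:
carry_out:
  rows:
    - [[-0.0005,0.00343,0],2]
    - [[-0.0005,0.00343,0],2]
    - [[-0.0011,0.00685,0],4]
    - [[-0.0011,0.00685,0],4]
    - [[-0.0005,0.00343,0],2]
    - [[-0.0005,0.00343,0],2]
    - [[0,0,0],0]
    - [[0,0,0],0]
    - [[0,0,0],0]

```text
t: 20.65
ee_pos: [0.648, 0.0783, 0.0921]
tool_rot: [-3.139, -0.109, -0.0]
wrist_force: [-3.1, 0.4, 6.5]
grip_width: 0.266
grip_force: 58.5
```

```bash
python3 -c "
from arc import *
arc(-49,12)"
```

```text
r 0.09917864762219955 ang -3.2938004189291212 yaw 3.962087018549651 force [-3.1  0.4  6.5] grip 0.26609079336789027 58.535395860672 j7 -1.7255640696839185
row shift [-0.00114  0.00697] turn 4.083333333333333
```

Forces are low. I turn most of the rest, then measure.

Request:
carry_out:
  rows:
    - [[-0.0005,0.00343,0],2]
    - [[-0.0011,0.00685,0],4]
    - [[-0.0011,0.00685,0],4]
    - [[-0.0011,0.00685,0],4]
    - [[-0.0011,0.00685,0],4]
    - [[-0.0011,0.00685,0],4]
    - [[-0.0011,0.00685,0],4]
    - [[-0.0011,0.00685,0],4]
    - [[-0.0005,0.00343,0],2]
    - [[0,0,0],0]
    - [[0,0,0],0]
    - [[0,0,0],0]

```text
t: 21.85
ee_pos: [0.6295, 0.0275, 0.0921]
tool_rot: [-3.047, 0.759, 0.001]
wrist_force: [-5.6, 2.6, 9.1]
grip_width: 0.265
grip_force: 58.7
```

Request:
carry_out:
  rows:
    - [[-0.0005,0.00343,0],2]
    - [[-0.0011,0.00685,0],4]
    - [[-0.0011,0.00685,0],4]
    - [[-0.0011,0.00685,0],4]
    - [[-0.0005,0.00343,0],2]
    - [[-0.0003,0.0017,0],1]
    - [[0,0,0],0]
    - [[0,0,0],0]
    - [[0,0,0],0]
    - [[0,0,0],0]

```text
t: 22.85
ee_pos: [0.6094, 0.0069, 0.0921]
tool_rot: [-2.901, 1.201, 0.002]
wrist_force: [-4.9, 5.2, 8.8]
grip_width: 0.268
grip_force: 58.7
```

```bash
python3 -c "
from arc import *
arc(-1,1)
a=shot('top','t8'); b=shot('side','s8')
# expected slot lid pixels at the front place
C=np.array([.549,.084]); f=np.radians(187.2); F=C+.078*np.array([np.cos(f),np.sin(f)]); print('front',F,proj('top',[*F,.116]),proj('side',[*F,.116]))
for n,im in(('top',a),('side',b)):
    hsv=cv2.cvtColor(im,cv2.COLOR_RGB2HSV); m=cv2.inRange(hsv,(0,0,60),(179,75,255)); u=proj(n,[*F,.116]).astype(int)
    k=np.zeros_like(m); cv2.circle(k,(int(u[0]),int(u[1])),22,255,-1); m=cv2.morphologyEx(m&k,cv2.MORPH_OPEN,np.ones((3,3)))
    for c in cv2.findContours(m,0,1)[0]:
        if cv2.contourArea(c)>40: print(n,cv2.boundingRect(c),cv2.contourArea(c))
"
```

```text
r 0.09788980913421731 ang -51.92018164978375 yaw -44.96143407831495 force [-4.9  5.2  8.8] grip 0.268186130349471 58.74420940876007 j7 -2.278132311030598
row shift [-0.00022  0.00169] turn 1.0
front [0.47161505 0.07422401] [307.21456513 260.66280522] [360.78542062 243.0867766 ]
top (286, 239, 43, 43) 1450.0
side (345, 233, 31, 32) 780.0
```

```bash
python3 -c "
from h import *
for n,u in(('top',(307,261)),('side',(361,243))):
    im=cv2.imread(f'pics/{n}8.png' if 0 else f'pics/{n[0]}8.png'); hsv=cv2.cvtColor(im,cv2.COLOR_BGR2HSV)
    for v in range(u[1]-18,u[1]+28,3): print(v,' '.join('%3d/%3d'%(hsv[v,x,1],hsv[v,x,2]) for x in range(u[0]-20,u[0]+21,3)))
    print()
"
```

```text
243  15/ 66  36/ 70  38/ 67  50/ 71  46/ 72  64/ 72  45/ 74  43/ 72  45/ 74  55/ 74  38/ 74  46/ 78  46/ 78  51/ 75
246  50/ 77  48/ 75  40/ 77  41/ 75  39/ 78  45/ 79  49/ 78  52/ 83  46/ 77  41/ 81  52/ 83  31/ 82  49/ 83  49/ 78
249  39/ 84  42/ 84  50/ 82  47/ 86  36/ 84  46/ 84  46/ 84  42/ 86  42/ 85  49/ 84  54/ 85  42/ 86  47/ 87  40/ 82
252  41/ 87  46/ 89  50/ 86  47/ 92  53/ 91  49/ 88  48/ 90  47/ 87  48/ 90  44/ 86  45/ 90  45/ 91  52/ 93  50/ 87
255  50/ 92  44/ 93  45/ 90  46/ 89  36/ 91  49/ 93  37/ 90  48/ 91  46/ 95  47/ 93  45/ 91  45/ 97  44/ 93  46/ 84
258  41/ 94  45/ 96  43/ 94  38/ 93  45/ 91  47/ 93  41/ 94  47/ 93  52/ 93  46/ 95  48/ 91  47/ 98  47/ 97  43/ 89
261  46/ 95  48/ 95  48/ 91  43/ 94  45/ 97  45/ 96  47/ 98  43/ 95  47/ 98  40/ 96  44/ 99  48/ 95  49/ 99  36/ 93
264  46/ 95  43/ 96  41/ 99  43/ 96  42/ 98  43/101  43/101  44/ 99  41/100  43/100  43/102  42/ 98  45/101  36/ 91
267  53/101  44/ 99  43/100  49/105  45/102  42/104  45/103  48/101  45/103  44/105  39/104  41/105  41/105  43/ 96
270  41/105  39/104  41/107  39/104  47/103  38/107  38/
[... 1912 characters left out ...]
/146
255 117/202 100/164  62/124  64/127  54/150  39/222  34/227  35/224  39/220  50/163  60/124  79/145 117/205 144/151
258  89/244  84/122  55/140  62/128  67/122  65/130  58/132  62/131  62/128  63/122  55/129  90/165 116/195 128/174
261 108/231  84/112  56/142  52/141  52/142  55/139  54/133  59/126  53/140  47/141  46/138  74/107 117/191 123/178
264 104/115 105/222  54/141  55/140  51/144  55/144  49/145  50/144  49/145  50/143  51/139 107/153 116/152 118/179
267 102/100  97/229  53/140  55/145  53/143  52/146  51/146  52/143  48/143  50/142  52/137 116/184 111/167 118/206
270 108/116  95/234  55/143  55/145  53/145  53/144  51/145  51/144  52/143  54/141  53/135 118/186 111/152 112/232
```

```bash
python3 -c "
from h import *
C=np.array([.549,.084])
def lid(f,u,rad):
    im=cv2.imread(f); hsv=cv2.cvtColor(im,cv2.COLOR_BGR2HSV); m=cv2.inRange(hsv,(0,0,150),(179,62,255)); k=np.zeros_like(m); cv2.circle(k,u,rad,255,-1)
    m=cv2.morphologyEx(m&k,cv2.MORPH_OPEN,np.ones((3,3))); h=cv2.convexHull(np.vstack([c for c in cv2.findContours(m,0,1)[0] if cv2.contourArea(c)>20])); e=cv2.fitEllipse(h); return e
for f,u,z in(('pics/s5.png',(341,218),.116),('pics/s8.png',(361,246),.116)):
    e=lid(f,u,17); p=ray('side',e[0],z)[:2]; d=p-C; print(f,e,p,np.hypot(*d),np.degrees(np.arctan2(d[1],d[0]))%360)
im=cv2.imread('pics/s8.png'); hsv=cv2.cvtColor(im,cv2.COLOR_BGR2HSV)
# tongue: grey dark pixels right of disc
m=cv2.inRange(hsv,(0,0,30),(179,80,110)); k=np.zeros_like(m); k[265:297,378:415]=255; m&=k
for im2 in ('pics/s8.png','pics/side0.png'):
    q=cv2.cvtColor(cv2.imread(im2),cv2.COLOR_BGR2HSV); m=cv2.inRange(q,(0,0,30),(179,90,130))&k
    ys,xs=np.nonzero(m); 
    for x in range(382,408,4): print(x,ys[xs==x].min() if (xs==x).any() else None,ys[xs==x].max() if (xs==x).any() else None, end=' | ')
    print()
    for x in (388,394):
        yy=ys[xs==x]; 
        if len(yy): P=ray('side',(x,(yy.min()+yy.max()+1)/2-.8),.008)[:2]; d=P-C; print(P,np.degrees(np.arctan2(d[1],d[0]))%360)
"
```

```text
pics/s5.png ((341.35150146484375, 215.80194091796875), (20.920276641845703, 28.3796329498291), 91.19100952148438) [0.52600062 0.01381516] 0.07385717984338099 251.85616782060595
pics/s8.png ((360.09539794921875, 244.8596954345703), (23.023386001586914, 30.729747772216797), 94.5298080444336) [0.47192837 0.07891756] 0.0772390273557119 183.77287488550922
382 274 282 | 386 275 283 | 390 275 283 | 394 276 284 | 398 276 284 | 402 279 282 | 406 None None | 
[0.40894386 0.06656243] 187.0970424983954
[0.39628465 0.06577388] 186.80588914453404
382 274 282 | 386 275 283 | 390 275 283 | 394 276 284 | 398 276 284 | 402 279 282 | 406 None None | 
[0.40894386 0.06656243] 187.0970424983954
[0.39628465 0.06577388] 186.80588914453404
```

```bash
cat > ring.py <<'E'
from h import *
from scipy.optimize import least_squares
def ring(n,f,c):
    c=np.array(c); v=cv2.cvtColor(cv2.imread(f),cv2.COLOR_BGR2HSV)[:,:,2]
    bh=cv2.morphologyEx(v,cv2.MORPH_BLACKHAT,np.ones((9,9))); 
    for _ in range(4):
        u=proj(n,[*c,.04]).astype(int); pts=[]; w=[]
        for y in range(u[1]-30,u[1]+31):
            for x in range(u[0]-40,u[0]+41):
                if bh[y,x]>45:
                    p=ray(n,(x,y),.04)[:2]
                    if .031<np.hypot(*(p-c))<.043: pts.append(p); w.append(float(bh[y,x]))
        pts=np.array(pts); w=np.sqrt(np.array(w)/100)
        c=least_squares(lambda q:(np.hypot(*(pts-q).T)-.037)*w,c,loss="soft_l1",f_scale=.002).x
    a=np.degrees(np.arctan2(*(pts-c).T[::-1])); return c,len(pts),np.histogram(a,8,(-180,180))[0]
E
python3 - <<'E'
from ring import *
for f in("side0","s5","s6"): print(f,ring("side",f"pics/{f}.png",(.525,.01)),ring("side",f"pics/{f}.png",(.495,.143)))
print("s8",ring("side","pics/s8.png",(.472,.076)),ring("side","pics/s8.png",(.58,.157)))
for f in("top0","t2","t5"): print(f,ring("top",f"pics/{f}.png",(.524,.009)),ring("top",f"pics/{f}.png",(.495,.141)))
E
```

```text
Traceback (most recent call last):
  File "ring.py", line 11, in ring
    p=ray(n,(x,y),.04)[:2]
      ~~~^^^^^^^^^^^^^
  File "h.py", line 9, in ray
    K,M,p=cam(n); d=M@np.linalg.solve(K,[uv[0],uv[1],1.]); return p+d*(z-p[2])/d[2]
          ~~~^^^
  File "h.py", line 5, in cam
    c=vision.calibration(n); K=np.array(c["K"]); r=np.array(c["rotation"],float)
ValueError: time passes only in moves, steps and waits
```

```bash
sed -i 's/^def cam/import functools\n@functools.cache\ndef cam/' h.py
python3 - <<'E'
from ring import *
for f in("side0","s5","s6"): print(f,ring("side",f"pics/{f}.png",(.525,.01)),ring("side",f"pics/{f}.png",(.495,.143)))
print("s8",ring("side","pics/s8.png",(.472,.076)),ring("side","pics/s8.png",(.58,.157)))
for f in("top0","t2","t5"): print(f,ring("top",f"pics/{f}.png",(.524,.009)),ring("top",f"pics/{f}.png",(.495,.141)))
E
```

```text
side0 (array([0.52592259, 0.01203889]), 127, array([22,  0,  0, 11, 23, 27, 27, 17])) (array([0.49574893, 0.14342328]), 210, array([28, 16,  2, 29, 28, 34, 42, 31]))
s5 (array([0.52730009, 0.01172873]), 100, array([12,  0,  0, 11, 18, 26, 17, 16])) (array([0.49490442, 0.14253478]), 201, array([25, 16,  2, 30, 27, 33, 39, 29]))
s6 (array([0.52724134, 0.0117693 ]), 107, array([12,  0,  0, 11, 18, 25, 22, 19])) (array([0.49502525, 0.14200851]), 223, array([28, 19, 18, 33, 25, 34, 37, 29]))
s8 (array([0.4719186 , 0.07607326]), 148, array([18,  6,  3, 16, 19, 31, 33, 22])) (array([0.57874642, 0.15832694]), 193, array([25, 16,  0, 25, 24, 31, 38, 34]))
top0 (array([0.52676773, 0.00966069]), 104, array([12, 27, 16,  0,  0, 19, 23,  7])) (array([0.49533244, 0.14063192]), 219, array([24, 30, 20, 32, 38, 27, 23, 25]))
t2 (array([0.52588313, 0.00941984]), 190, array([25, 23, 22, 23, 25, 24, 26, 22])) (array([0.49523024, 0.14064175]), 229, array([25, 32, 22, 33, 37, 29, 23, 28]))
t5 (array([0.53003472, 0.00867972]), 196, array([42, 31, 18,  1,  0, 21, 38, 45])) (array([0.49458547, 0.14001016]), 229, array([29, 31, 22, 31, 34, 29, 25, 28]))
```

The ring fits put the seat at 187.6° and the tongue at about 187.8°. The turntable is still and the post is held with about 59 N, so I'm handing in.

```bash
python3 -c "
from h import *
s=sensors.sense(); print(s['t'],s['grip_force'],s['wrist_force'].round(1)); print(order.sign_off())"
```

```text
22.95 58.74448120594025 [-5.2  5.3  7.8]
the job is handed in; nothing more can be done
None
```

The job is handed in: the tins are swapped, the slotted tin's seat faces front to within about 0.2° by the last camera measurement, and the gripper is still holding the turntable post; sign-off came at 22.95 s and gave no verdict.

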